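# Square up three hatch plates and slide them onto a narrow stand

## Robot

A 6-joint arm with a two-finger parallel gripper is mounted at the origin on the work surface. World frame = base frame: x ahead of the robot, y to its left, z up, the work surface at z = 0. Lengths are in m, angles in degrees, forces in N, time in s.
With the tool pointing down it reaches from about 0.3 to 0.75 m from the base axis. Payload 8.5 kg.
Tool frame: the origin (TCP) lies midway between the tips of the shut fingers; the grasp point (between the pads) lies 19 mm behind it; z points along the fingers, y is the line along which they close (so a half turn about z gives the same grasp; the last joint's range is limited). The gripper opens to 85 mm and grips with 20 to 120 N. Pads are 22 mm wide; open, the fingers measure 114 mm over their backs; the gripper's body (76 mm by 85 mm) begins 54 mm behind the grasp point. The pads swing forward as they close: fully open they stand 13 mm farther back than shut.
Start: joints at [-86.992, 21.807, 74.336, -0, 83.858, -12.336], TCP at [0.146, -0.53, 0.231] pointing down, gripper open.
Joint ranges: [-178.18, 178.18], [-50.72, 133.34], [12.68, 142.11], [-81.47, 261.47], [9.98, 163.14], [-165.26, 165.26]. Speed limits (degrees/s): [136.94, 136.94, 180, 180, 180, 180].

## Interface

Orientations are given as a 3x3 rotation matrix whose columns are the frame's x, y, z axes.
In Python, from rig import observe, optics, order, spotter gives the robot as it stands.
- The arm moves only by the tool move_arm, never from a script. Its argument "series" is text: rows parted by semicolons, each of 5 numbers parted by spaces: the shift along the tool's x, y, z in cm, then the turn about the tool's z in degrees, then the opening, from -1 (shut) to 1 (fully open). A call has 1 to 8 rows; each row is the pose to reach, as a shift and turn from the pose commanded when the call began, along the tool's axes at that moment; what a row does not reach only later rows make up. A row lasts 1/8 s, in which the tool goes at most 62.5 mm and 10.7 degrees, less where a joint would pass 70% of its speed; a pose out of reach is approached as far as the arm can. A call with a gripper value outside its range is refused whole. The fingers move at their own pace and stop on an object; "force" is the grip in N (left out, the last holds). Time passes only in rows, so rows that repeat a pose let the fingers close. It gives the time, the measured TCP pose, the force, the opening and the grip force at its end, in the units of the state.
- observe(): the state, without advancing time (a new reading comes with each control period).
- optics.get_image(name): name is "scene" or "side" or "wrist"; returns a dict with "pixels" (384x512x3 uint8, blue, green, red), "camera_matrix" (3x3 intrinsics, pixels), "rvec" (rotation vector, rad) and "tvec" (3), from world to camera coordinates, as OpenCV has them. Camera axes: x right, y down, z forward; pixel columns grow to the right and rows downward; lengths in m; the calibration is good to about 2 mm. A picture is of the moment at which its call begins. There is no depth.
- order.close_job(): hands the job in; it is judged then, once.
Trained networks look in the newest picture that a camera, given by its name, has taken for a name from the list of things; names that differ only in an ending like _2 or _b are one class to them, and where a whole thing is asked for, a point or a joint stands for the part that bears it (a point fixed in the world has none). Each returns a list of dicts, best first, with "score" (0 to 1); they miss things now and then, are a little off and sometimes report something else, mostly with a low value. They report only what shows in the picture. A call takes as long as a camera call.
- spotter.find_in(thing, camera): "point" ([x, y, z] in m, in world coordinates, good to about 4 mm: the middle of the surface that is visible of it).
- spotter.cut_out(thing, camera): "pixels" (384x512 bool, what is visible of it).
- spotter.mark_of(thing, camera): "point" ([x, y, z] in m, in world coordinates, good to about 4 mm: a listed point, or the origin of a listed thing).
The state is a dict: "time_s": time; "q": joint angles; "qvel": joint speeds; "joint_efforts": joint torques, N m; "position": TCP position; "tool_rot": TCP orientation; "ft_force": force on the tool from outside, world axes, zero at the start; "wrist_torque": the same for the moment, N m; "grip_width": finger opening in m; "gripper_force": force on a finger pad.
Only numpy, scipy, OpenCV 4.12 (cv2) and the standard library are available. Lean on these libraries where they do the work, as an engineer would, in place of code of your own. Each camera call takes 0.05 s, during which the arm holds its last target. There are 200 camera calls.

## Task

Tap the fanned-out stack of three hatch plates on the wooden block, using its stop bar if you like, until their edges are flush, then slide the stack across the gap onto the empty yellow stand, so that it balances there centred, still flush and clear of the block. Leave the red freshly painted cover on the other stand, the aerosol can, the tin and the spanner where they are.

Things in the scene. Friction and masses are not known exactly. Their poses are not given: they have to be found in the camera images.
- block: fixed wooden setting-up block: 160 mm along its x, 260 mm along its y, flat top 60 mm above the bench; origin at the centre of its underside. On top near its far (+x) edge a straight brass stop bar, 200 mm along y, 12 mm wide, 18 mm high, its face towards the robot at x = +60 mm: plates against it are centred on the block's x = 0 line. No other rim.
- free_stand: empty fixed narrow yellow T-shaped stand: top 90 mm along its x, only 44 mm along its y, 58.5 mm above the bench (1.5 mm below the block's top). On the block's +y or -y side, in line with it, centres 217 mm apart (open gap of 65 mm between the tops). Axes parallel to the block's; origin at the centre of its underside.
- used_stand: identical fixed yellow stand on the block's other side, carrying the red cover. Same origin and axes.
- low_plate: bottom plate of the stack, blue: 120 mm along its x, 150 mm along its y, 6 mm thick; loose; origin at the centre of its underside, z up. It lies on the block short of the stop bar, y roughly along the block's y; the three are fanned, each off by up to about 12 mm and 7 degrees.
- mid_plate: middle plate of the stack, black: 120 mm along its x, 150 mm along its y, 6 mm thick; loose; origin at the centre of its underside, z up.
- top_plate: top plate of the stack, bare steel with six dark flat bolt marks: 120 mm along its x, 150 mm along its y, 6 mm thick; loose; origin at the centre of its underside, z up.
- wet_cover: red freshly painted cover lying flat on the used stand, loose, 100 mm along its x, 120 mm along its y, 6 mm thick; origin at the centre of its underside. Must not be shifted.
- aerosol: upright loose aerosol can, 56 mm diameter, 150 mm tall, standing on the bench near one far (+x) corner of the block; origin at the centre of its underside.
- tin: upright loose jar with an orange cap, 66 mm diameter, 90 mm tall, on the bench near the other far corner of the block; origin at the centre of its underside.
- spanner: loose steel spanner, 160 mm long, lying on the bench on the robot's side of the block; origin at the middle of its underside, length along its x.

How it is judged:
By the outcome, as a careful person would: the job done as asked, in the order asked, and still so for the second after the job is handed in, with the robot touching nothing.
It also fails if it takes over 72 s, if anything falls off the work surface, if the arm or the gripper's body presses on something with over 40 N, if the wrist force passes 120 N, or if a joint passes its speed limit or range.

## Working session

There is one attempt and no reset: what is moved stays moved. The work goes in short steps, Python scripts to look and compute and a tool call to move; the robot and the scene stay as the last step left them, time stands still between calls to the robot, and variables do not carry over. Pictures are saved under pics/ and viewed, at most 11 in all, crops included, and the job is handed in when it is done.

Besides the shell and the picture viewer there is one more tool, called after "Emit:" as name(argument=value, ...) on one line, values as JSON. move_arm: Moves the arm, as the interface text tells. Its arguments: {"type":"object","properties":{"series":{"type":"string"},"force":{"type":"number"}},"required":["series"]}

```bash
mkdir -p pics; ls; python3 - <<'E'
from rig import observe, optics, order, spotter
import cv2,numpy as np
s=observe();print(s['time_s'],s['position'],np.round(s['tool_rot'],3))
a=optics.get_image('scene');b=optics.get_image('side')
for n,i in(('scene',a),('side',b)):
    print(n,i['camera_matrix'].tolist(),(-cv2.Rodrigues(np.array(i['rvec']))[0].T@np.array(i['tvec']).ravel()).round(3))
    cv2.imwrite(f'pics/{n}0.png',i['pixels'])
for t in ['block','free_stand','used_stand','low_plate','mid_plate','top_plate','wet_cover','aerosol','tin','spanner']:
    for c in('scene','side'):
        r=spotter.mark_of(t,c)
        print(t,c,[(np.round(x['point'],3).tolist(),round(x['score'],2)) for x in r[:2]])
E
```

```text
pics
0.0 [ 0.14551634 -0.53010008  0.23070471] [[ 0.964  0.265 -0.   ]
 [ 0.265 -0.964  0.001]
 [ 0.    -0.001 -1.   ]]
scene [[472.78417764572646, 0.0, 262.4153324424578], [0.0, 472.78417764572646, 191.38506360934736], [0.0, 0.0, 1.0]] [ 1.271 -0.333  0.621]
side [[403.77469057992255, 0.0, 252.87398102812426], [0.0, 403.77469057992255, 188.41298435859784], [0.0, 0.0, 1.0]] [0.419 0.476 0.619]
block scene [([0.521, 0.002, 0.005], 0.64)]
block side []
free_stand scene [([0.52, 0.218, -0.002], 0.63)]
free_stand side [([0.522, 0.22, 0.001], 0.57)]
used_stand scene [([0.516, -0.214, -0.003], 0.9), ([0.665, 0.164, -0.002], 0.18)]
used_stand side [([0.52, -0.218, -0.001], 0.83)]
low_plate scene [([0.517, -0.214, -0.003], 0.45)]
low_plate side []
mid_plate scene []
mid_plate side []
top_plate scene [([0.507, 0.005, 0.072], 0.76)]
top_plate side [([0.508, 0.005, 0.072], 0.58)]
wet_cover scene [([0.518, -0.216, 0.056], 0.59)]
wet_cover side [([0.518, -0.212, 0.056], 0.72)]
aerosol scene [([0.667, 0.162, 0.001], 0.96)]
aerosol side [([0.668, 0.166, -0.005], 0.67)]
tin scene [([0.644, -0.166, 0.001], 0.78)]
tin side [([0.642, -0.166, -0.002], 0.64)]
spanner scene []
spanner side [([0.372, -0.038, -0.001], 0.76)]
```

View pics/scene0.png

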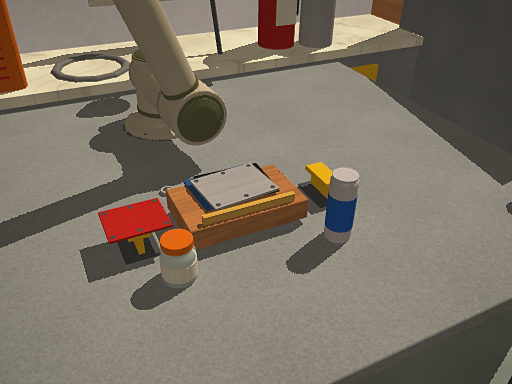

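View pics/side0.png

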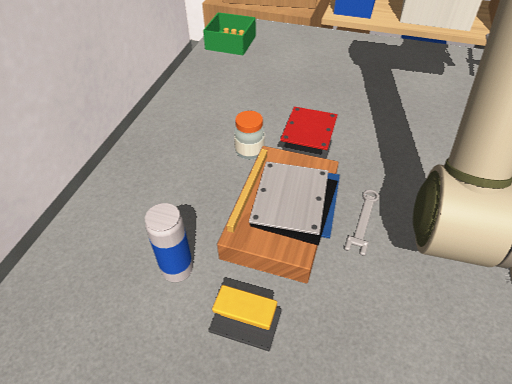

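The stack sits on the block, the empty stand is at +y with the aerosol near it, and the red cover is at -y. In the side view the empty stand is at (245,305), the bar runs from (265,155) to (232,228), and blue sticks out on the robot side. Next I'll rectify to the plane of the block top.

```bash
cat > h.py <<'E'
from rig import observe, optics, order, spotter
import cv2,numpy as np
def rect(name,z,x0=.42,x1=.62,y0=-.16,y1=.30,s=.001):
    """top-down view: column = (y1-y)/s, row=(x1-x)/s"""
    i=optics.get_image(name);R=cv2.Rodrigues(np.array(i['rvec']))[0];t=np.array(i['tvec']).ravel()
    H=i['camera_matrix']@np.c_[R[:,0],R[:,1],R[:,2]*z+t]
    A=np.array([[0,-s,x1],[-s,0,y1],[0,0,1]])
    return cv2.warpPerspective(i['pixels'],H@A,(int(round((y1-y0)/s)),int(round((x1-x0)/s))),flags=cv2.INTER_LINEAR|cv2.WARP_INVERSE_MAP)
E
python3 - <<'E'
from h import *
ims=[cv2.resize(rect(n,z),None,fx=1.7,fy=1.45) for n,z in(('side',.060),('scene',.060))]
cv2.imwrite('pics/r0.png',np.vstack(ims))
E
```

```text
(no output)
```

View pics/r0.png

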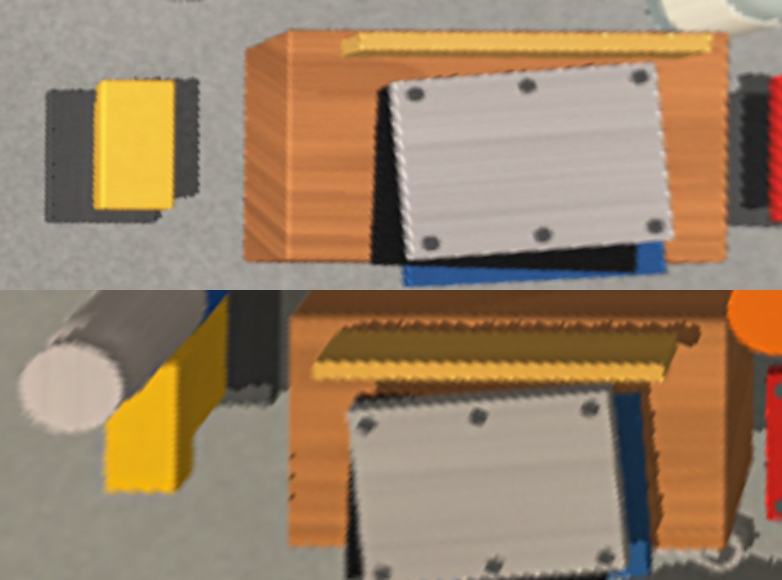

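Emit:
move_arm(series="6 -7 0 5 1;12 -14 0 10 1;17 -21 0 15.4 1;22 -27 0 15.4 1;27 -33 0 15.4 1;32 -39 1 15.4 1;35 -42 3 15.4 1;36.5 -44.3 5 15.4 1")

```text
time_s: 2.2
position: [0.3499, -0.0754, 0.2025]
tool_rot: [[1.0, -0.001, 0.002], [-0.001, -1.0, -0.001], [0.002, 0.001, -1.0]]
ft_force: [0.6, -0.6, 0.0]
grip_width: 0.0854
gripper_force: 0.0
```

Emit:
move_arm(series="0 0 0 0 1;0 0 0 0 1")

```text
time_s: 2.45
position: [0.3492, -0.0773, 0.2024]
tool_rot: [[1.0, -0.0, 0.0], [-0.0, -1.0, -0.001], [0.0, 0.001, -1.0]]
ft_force: [-0.5, -0.5, -0.8]
grip_width: 0.0856
gripper_force: 0.0
```

```bash
python3 - <<'E'
from h import *
s=observe();print(s['time_s'],s['position'],np.round(s['tool_rot'],4),s['ft_force'],s['grip_width'])
E
```

```text
2.45 [ 0.34918993 -0.07734425  0.20240521] [[ 1.e+00 -2.e-04  4.e-04]
 [-2.e-04 -1.e+00 -6.e-04]
 [ 4.e-04  6.e-04 -1.e+00]] [-0.51784337 -0.54554348 -0.79353436] 0.08556690606647553
```

Emit:
move_arm(series="3.5 -5 0 0 1;7 -10 0 0 1;10.5 -15 2 0 1;14 -20 5 0 1;17.1 -24.2 8 0 1;17.1 -24.2 11 0 1;17.1 -24.2 13 0 1;17.1 -24.2 14 0 1")

```text
time_s: 3.45
position: [0.521, 0.1627, 0.0614]
tool_rot: [[1.0, -0.004, -0.001], [-0.004, -1.0, -0.0], [-0.001, 0.0, -1.0]]
ft_force: [0.6, -0.3, 0.1]
grip_width: 0.0852
gripper_force: 0.0
```

Emit:
move_arm(series="0 0 0.2 0 1;0 0 0.4 0 1;0 0 0.6 0 1;0 0 0.8 0 1;0 0 0.9 0 1;0 0 0.9 0 1")

```text
time_s: 4.2
position: [0.5202, 0.1649, 0.0531]
tool_rot: [[1.0, -0.001, -0.0], [-0.001, -1.0, -0.0], [-0.0, 0.0, -1.0]]
ft_force: [-0.4, 0.4, 0.0]
grip_width: 0.0854
gripper_force: 0.0
```

Emit:
move_arm(series="0 0 0.1 0 1;0 0 0.2 0 1;0 0 0.3 0 1;0 0 0.35 0 1")

```text
time_s: 4.7
position: [0.5202, 0.1648, 0.0496]
tool_rot: [[1.0, -0.001, -0.0], [-0.001, -1.0, -0.0], [-0.0, 0.0, -1.0]]
ft_force: [-0.7, 1.2, -0.4]
grip_width: 0.0854
gripper_force: 0.0
```

Emit:
move_arm(series="0 0 0.1 0 1;0 0 0.15 0 1;0 0 0.15 0 1")

```text
time_s: 5.08
position: [0.5203, 0.1648, 0.0481]
tool_rot: [[1.0, -0.001, -0.0], [-0.001, -1.0, 0.0], [-0.0, -0.0, -1.0]]
ft_force: [-0.7, 0.0, -0.4]
grip_width: 0.0852
gripper_force: 0.0
```

Emit:
move_arm(series="0 0 0.05 0 1;0 0 0.1 0 1;0 0 0.15 0 1;0 0 0.15 0 1")

```text
time_s: 5.58
position: [0.5203, 0.1648, 0.0469]
tool_rot: [[1.0, -0.001, 0.0], [-0.001, -1.0, -0.0], [0.0, 0.0, -1.0]]
ft_force: [-1.6, 0.7, 3.5]
grip_width: 0.0854
gripper_force: 1.6
```

Emit:
move_arm(series="0 0 -5 0 1;-4 5 -5 0 1;-8 10 -5 0 1;-11 14 -5 0 1;-13.5 17.3 -5 0 1;-13.5 17.3 -3 0 1;-13.5 17.3 -0.2 0 1;-13.5 17.3 -0.2 0 1")

```text
time_s: 6.58
position: [0.3843, -0.0079, 0.0478]
tool_rot: [[1.0, -0.001, -0.003], [-0.001, -1.0, 0.001], [-0.003, -0.001, -1.0]]
ft_force: [0.2, 0.6, 0.9]
grip_width: 0.0855
gripper_force: 0.0
```

Emit:
move_arm(series="0.7 0 0 0 1;1.4 0 0 0 1;2 0 0 0 1;2.6 0 0 0 1;3.2 0 0 0 1;3.8 0 0 0 1;4.4 0 0 0 1;5 0 0 0 1")

```text
time_s: 7.58
position: [0.4337, -0.0076, 0.0483]
tool_rot: [[1.0, -0.001, -0.004], [-0.001, -1.0, 0.001], [-0.004, -0.001, -1.0]]
ft_force: [-6.9, 0.3, 3.9]
grip_width: 0.0852
gripper_force: 3.8
```

Emit:
move_arm(series="0.2 0 -0.05 0 1;0.4 0 -0.05 0 1;0.6 0 -0.05 0 1;0.8 0 -0.05 0 1;0.95 0 -0.05 0 1;1.1 0 -0.05 0 1;1.2 0 -0.05 0 1")

```text
time_s: 8.45
position: [0.4451, -0.0077, 0.0485]
tool_rot: [[1.0, -0.001, -0.006], [-0.001, -1.0, 0.001], [-0.006, -0.001, -1.0]]
ft_force: [-8.3, -1.1, 1.1]
grip_width: 0.0855
gripper_force: 4.0
```

Emit:
move_arm(series="0.1 0 0 0 1;0.2 0 0 0 1;0.2 0 0 0 1")

```text
time_s: 8.82
position: [0.4472, -0.0077, 0.0485]
tool_rot: [[1.0, -0.001, -0.005], [-0.001, -1.0, 0.001], [-0.005, -0.001, -1.0]]
ft_force: [-7.2, -0.4, 0.7]
grip_width: 0.0852
gripper_force: 3.6
```

Emit:
move_arm(series="0.1 0 0 0 1;0.2 0 0 0 1;0.3 0 0 0 1;0.3 0 0 0 1")

```text
time_s: 9.32
position: [0.4489, -0.0077, 0.0485]
tool_rot: [[1.0, -0.001, -0.008], [-0.001, -1.0, 0.001], [-0.008, -0.001, -1.0]]
ft_force: [-12.7, -3.0, 5.6]
grip_width: 0.0854
gripper_force: 6.4
```

```bash
python3 - <<'E'
from h import *
s=observe();print(s['ft_force'],s['wrist_torque'])
cv2.imwrite('pics/r1.png',cv2.resize(rect('side',.07,y0=-.12,y1=.14),None,fx=3,fy=3))
E
```

```text
[-12.74022345  -3.04376024   5.60750829] [-0.42911557  1.89097833 -0.15308587]
```

View pics/r1.png

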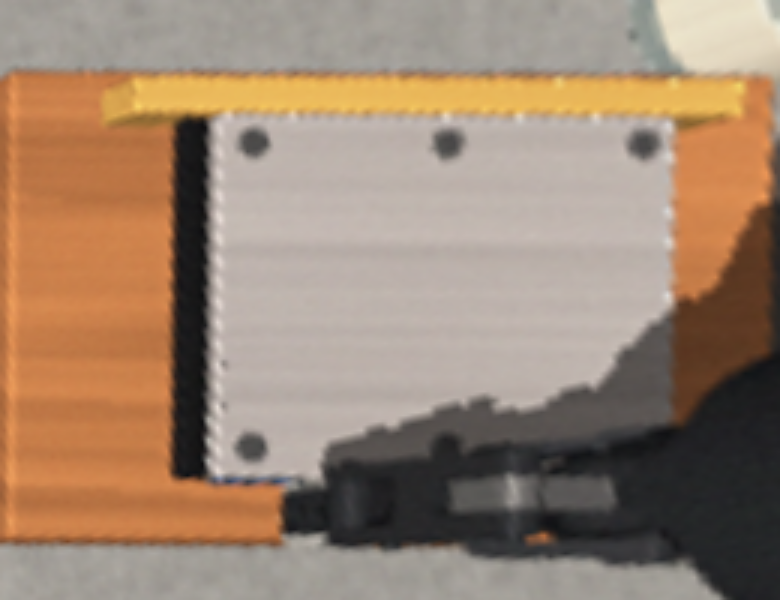

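The stack is square against the bar (bar face at row ~118). Black sticks out at +y (cols 175-208), and a thin blue sliver shows on the near edge. I'll press a bit harder.

Emit:
move_arm(series="0.1 0 0 0 1;0.2 0 0 0 1;0.3 0 0 0 1;0.3 0 0 0 1")

```text
time_s: 9.88
position: [0.4489, -0.0076, 0.0484]
tool_rot: [[1.0, -0.001, -0.015], [-0.001, -1.0, 0.001], [-0.015, -0.001, -1.0]]
ft_force: [-27.5, -6.4, 14.8]
grip_width: 0.0855
gripper_force: 13.4
```

Emit:
move_arm(series="-3 0 0 0 1;-3 0 -5 -5 1;0 -4 -6 -15 1;3 -9 -6 -25 1;6 -13.3 -6 -35 1;6 -13.3 -6 -45 1;6 -13.3 -6 -55 1;6 -13.3 -6 -65 1")

```text
time_s: 10.88
position: [0.5154, 0.1251, 0.109]
tool_rot: [[0.418, 0.908, -0.0], [0.908, -0.418, 0.0], [-0.0, -0.0, -1.0]]
ft_force: [-0.6, 0.0, 0.3]
grip_width: 0.0852
gripper_force: 0.0
```

Emit:
move_arm(series="0 0 0 -9 1;0 0 0 -17 1;0 0 0 -25 1;0 0 0 -25 1;0 0 0 -25 1")

```text
time_s: 11.5
position: [0.5153, 0.1248, 0.1091]
tool_rot: [[0.004, 1.0, -0.0], [1.0, -0.004, 0.0], [0.0, -0.0, -1.0]]
ft_force: [0.3, 0.0, -0.3]
grip_width: 0.0851
gripper_force: 0.0
```

Emit:
move_arm(series="0 0 3 0 1;0 0 6 0 1;-1 0 6 0 1;-2 0 6 0 1;-2.7 0 6 0 1;-3.2 0 6 0 1;-3.6 0 6 0 1;-4 0 6 0 1")

```text
time_s: 12.5
position: [0.5148, 0.0851, 0.0492]
tool_rot: [[0.001, 1.0, -0.001], [1.0, -0.001, 0.001], [0.001, -0.001, -1.0]]
ft_force: [-2.0, 3.9, 2.2]
grip_width: 0.0851
gripper_force: 2.3
```

Emit:
move_arm(series="-0.3 0 0 0 1;-0.6 0 0 0 1;-0.9 0 0 0 1;-1.2 0 0 0 1;-1.2 0 0 0 1")

```text
time_s: 13.12
position: [0.515, 0.073, 0.0492]
tool_rot: [[0.001, 1.0, -0.0], [1.0, -0.001, 0.0], [0.0, -0.0, -1.0]]
ft_force: [-2.1, 4.2, 2.5]
grip_width: 0.0855
gripper_force: 2.1
```

```bash
python3 - <<'E'
from h import *
s=observe();print(s['position'],s['ft_force'],s['wrist_torque'])
a=cv2.resize(rect('side',.07,x0=.44,y0=-.12,y1=.14),None,fx=3,fy=3)
cv2.imwrite('pics/r2.png',a)
E
```

```text
[0.51501166 0.07298418 0.04920534] [-2.10362401  4.21745627  2.4837682 ] [ 0.57572068  0.34614779 -0.11360869]
```

View pics/r2.png

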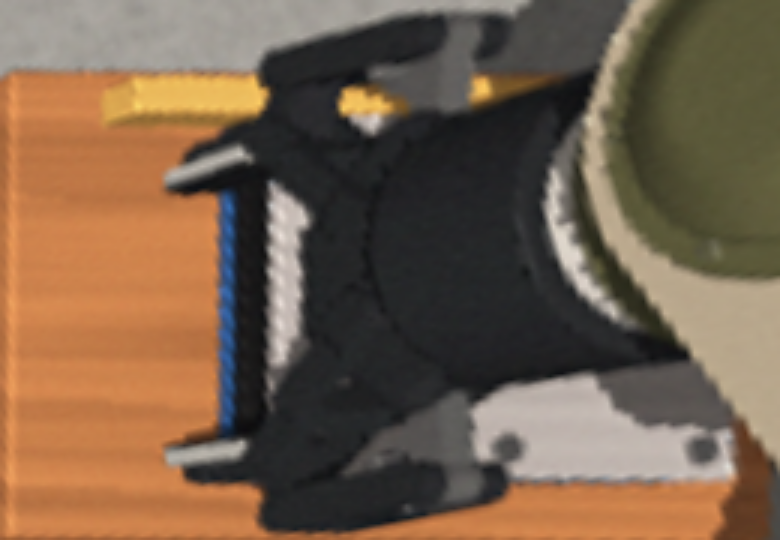

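Emit:
move_arm(series="-0.2 0 0 0 1;-0.4 0 0 0 1;-0.6 0 0 0 1")

```text
time_s: 13.55
position: [0.515, 0.0673, 0.0492]
tool_rot: [[0.001, 1.0, -0.0], [1.0, -0.001, 0.001], [0.001, -0.0, -1.0]]
ft_force: [-2.1, 6.9, 2.9]
grip_width: 0.0854
gripper_force: 3.3
```

Emit:
move_arm(series="3 0 0 0 1;3 0 -6 0 1;-3 0 -6 0 1;-9 0 -6 0 1;-14 0 -6 0 1;-18.9 0 -6 0 1;-18.9 0 -6 0 1;-18.9 0 -3 0 1")

```text
time_s: 14.55
position: [0.516, -0.123, 0.0802]
tool_rot: [[0.001, 1.0, 0.004], [1.0, -0.001, -0.003], [-0.003, 0.004, -1.0]]
ft_force: [-0.1, -0.3, -0.1]
grip_width: 0.0856
gripper_force: 0.0
```

Emit:
move_arm(series="0 0 3 0 1;0 0 3 0 1")

```text
time_s: 14.8
position: [0.5151, -0.1217, 0.0485]
tool_rot: [[-0.0, 1.0, -0.0], [1.0, 0.0, -0.0], [-0.0, -0.0, -1.0]]
ft_force: [0.7, -0.6, -0.4]
grip_width: 0.0853
gripper_force: 0.0
```

Emit:
move_arm(series="0.4 0 0 0 1;0.8 0 0 0 1;1.1 0 0 0 1;1.4 0 0 0 1;1.6 0 0 0 1;1.6 0 0 0 1")

```text
time_s: 15.55
position: [0.5151, -0.1061, 0.0492]
tool_rot: [[0.001, 1.0, 0.0], [1.0, -0.001, 0.0], [0.0, 0.0, -1.0]]
ft_force: [0.4, -0.2, 0.8]
grip_width: 0.0853
gripper_force: 0.2
```

Emit:
move_arm(series="0.3 0 0 0 1;0.6 0 0 0 1;0.9 0 0 0 1;0.9 0 0 0 1")

```text
time_s: 16.05
position: [0.5151, -0.0969, 0.0492]
tool_rot: [[0.001, 1.0, 0.0], [1.0, -0.001, 0.0], [0.0, 0.0, -1.0]]
ft_force: [-0.0, -2.7, 1.0]
grip_width: 0.0857
gripper_force: 1.1
```

Emit:
move_arm(series="0.3 0 0 0 1;0.6 0 0 0 1;0.9 0 0 0 1;1.2 0 0 0 1")

```text
time_s: 16.55
position: [0.5151, -0.085, 0.0492]
tool_rot: [[0.001, 1.0, 0.0], [1.0, -0.001, -0.0], [-0.0, 0.0, -1.0]]
ft_force: [-0.2, -5.4, 0.6]
grip_width: 0.0848
gripper_force: 2.3
```

```bash
python3 - <<'E'
from h import *
a=cv2.resize(rect('side',.078,x0=.44,y0=-.12,y1=.14),None,fx=3,fy=2.9)
cv2.imwrite('pics/r3.png',a)
E
```

```text
(no output)
```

View pics/r3.png

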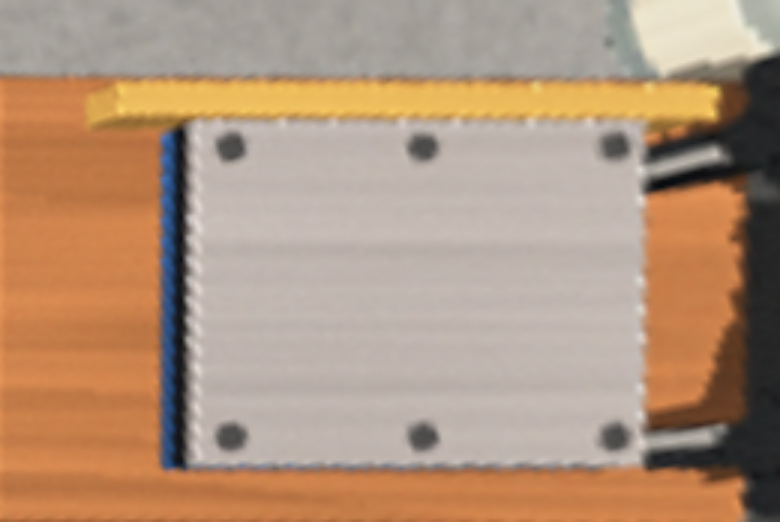

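Side faces show as equal blue/black/steel bands (cols 162/175/187) and the near edges line up, so the stack is flush. I'll start the slide.

Emit:
move_arm(series="0.5 0 0 0 1;1.1 0 0 0 1;1.7 0 0 0 1;2.3 0 0 0 1;2.9 0 0 0 1;3.5 0 0 0 1;4 0 0 0 1;4.3 0 0 0 1")

```text
time_s: 17.6
position: [0.5151, -0.0419, 0.0492]
tool_rot: [[0.001, 1.0, -0.0], [1.0, -0.001, -0.0], [-0.0, -0.0, -1.0]]
ft_force: [0.9, -4.0, 1.6]
grip_width: 0.0855
gripper_force: 2.4
```

Emit:
move_arm(series="0.5 0 0 0 1;1.1 0 0 0 1;1.7 0 0 0 1;2.3 0 0 0 1;2.9 0 0 0 1;3.5 0 0 0 1;4.1 0 0 0 1;4.5 0 0 0 1")

```text
time_s: 18.6
position: [0.5151, 0.0032, 0.0492]
tool_rot: [[0.001, 1.0, -0.0], [1.0, -0.001, 0.0], [-0.0, -0.0, -1.0]]
ft_force: [-0.8, -4.8, 2.6]
grip_width: 0.0854
gripper_force: 2.5
```

Emit:
move_arm(series="0.5 0 0 0 1;1 0 0 0 1;1.5 0 0 0 1;2 0 0 0 1;2.5 0 0 0 1;3 0 0 0 1;3.5 0 0 0 1;3.8 0 0 0 1")

```text
time_s: 19.6
position: [0.5151, 0.0411, 0.0491]
tool_rot: [[0.001, 1.0, -0.0], [1.0, -0.001, -0.0], [-0.0, -0.0, -1.0]]
ft_force: [0.5, -4.8, 1.3]
grip_width: 0.0854
gripper_force: 2.6
```

```bash
python3 - <<'E'
from h import *
a=cv2.resize(rect('side',.078,x0=.44,y0=.02,y1=.28),None,fx=3,fy=2.9)
cv2.imwrite('pics/r4.png',a)
E
```

```text
(no output)
```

View pics/r4.png

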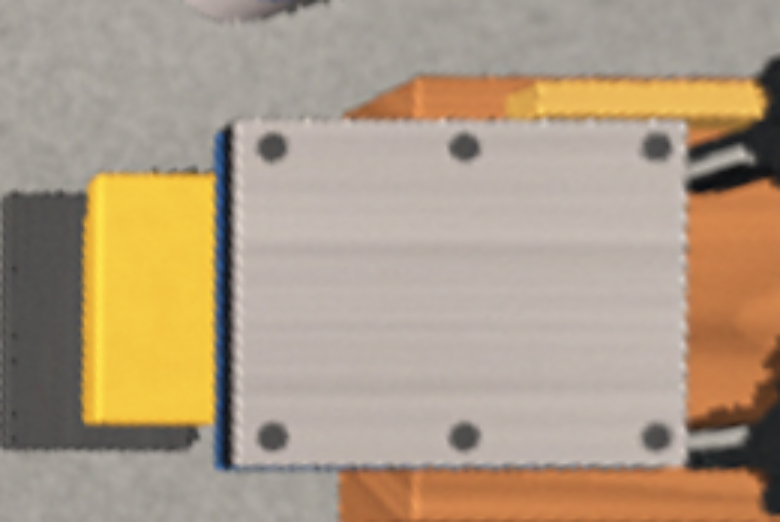

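Emit:
move_arm(series="0.3 0 0 0 1;0.7 0 0 0 1;1.1 0 0 0 1;1.5 0 0 0 1;1.9 0 0 0 1;2.3 0 0 0 1;2.7 0 0 0 1;3 0 0 0 1")

```text
time_s: 20.65
position: [0.5154, 0.0706, 0.0495]
tool_rot: [[0.001, 1.0, 0.001], [1.0, -0.001, -0.001], [-0.001, 0.001, -1.0]]
ft_force: [0.9, -6.7, 5.4]
grip_width: 0.0855
gripper_force: 3.4
```

Emit:
move_arm(series="0.3 0 0 0 1;0.7 0 0 0 1;1.1 0 0 0 1;1.5 0 0 0 1;1.9 0 0 0 1;2.3 0 0 0 1;2.7 0 0 0 1;3 0 0 0 1")

```text
time_s: 21.65
position: [0.5152, 0.1007, 0.0493]
tool_rot: [[0.001, 1.0, -0.0], [1.0, -0.001, -0.0], [-0.0, -0.0, -1.0]]
ft_force: [0.1, -6.3, 2.8]
grip_width: 0.0857
gripper_force: 2.9
```

```bash
python3 - <<'E'
from h import *
a=cv2.resize(rect('side',.078,x0=.44,y0=.08,y1=.34),None,fx=3,fy=2.9)
cv2.imwrite('pics/r5.png',a)
E
```

```text
(no output)
```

View pics/r5.png

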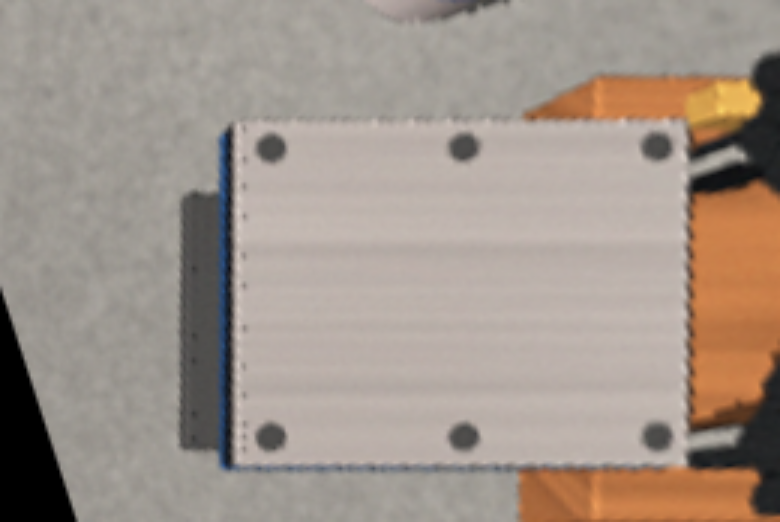

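The stack is still flush and straight, bridging to the stand. Now the last 31 mm.

Emit:
move_arm(series="0.3 0 0 0 1;0.6 0 0 0 1;0.9 0 0 0 1;1.2 0 0 0 1;1.5 0 0 0 1;1.8 0 0 0 1;2.1 0 0 0 1;2.3 0 0 0 1")

```text
time_s: 22.7
position: [0.5149, 0.1239, 0.049]
tool_rot: [[0.001, 1.0, -0.001], [1.0, -0.001, -0.0], [-0.0, -0.001, -1.0]]
ft_force: [-0.9, -5.1, 0.8]
grip_width: 0.0855
gripper_force: 2.1
```

Emit:
move_arm(series="0.15 0 0 0 1;0.3 0 0 0 1;0.45 0 0 0 1;0.55 0 0 0 1;0.65 0 0 0 1;0.75 0 0 0 1;0.75 0 0 0 1")

```text
time_s: 23.58
position: [0.5152, 0.1315, 0.0492]
tool_rot: [[0.001, 1.0, 0.0], [1.0, -0.001, 0.0], [0.0, 0.0, -1.0]]
ft_force: [-0.3, -1.5, -0.9]
grip_width: 0.0857
gripper_force: 1.1
```

```bash
python3 - <<'E'
from h import *
a=cv2.resize(rect('side',.0765,x0=.44,y0=.08,y1=.34),None,fx=3,fy=2.9)
cv2.imwrite('pics/r6.png',a)
cv2.imwrite('pics/s6.png',cv2.resize(optics.get_image('scene')['pixels'][120:270,150:400],None,fx=3,fy=3,interpolation=cv2.INTER_CUBIC))
for c in('side','scene'):print([(np.round(x['point'],4),x['score']) for x in spotter.mark_of('top_plate',c)[:1]])
E
```

```text
[(array([0.5223, 0.2157, 0.0717]), 0.62)]
[(array([0.5197, 0.2192, 0.0688]), 0.62)]
```

View pics/r6.png

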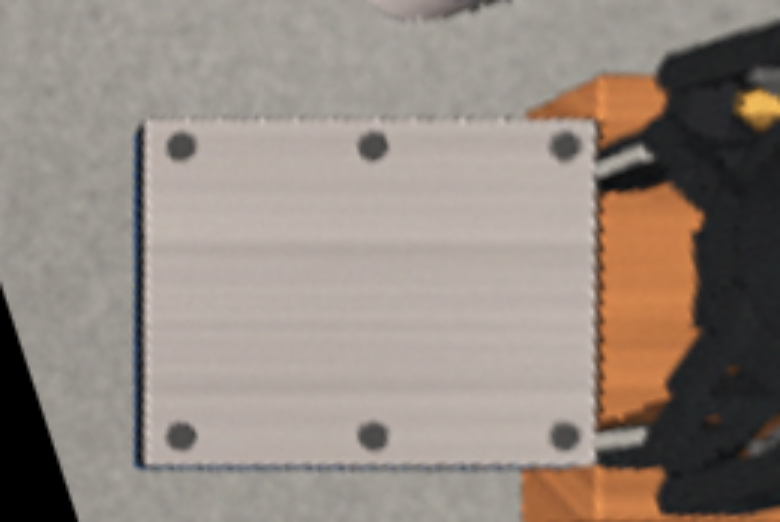

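View pics/s6.png

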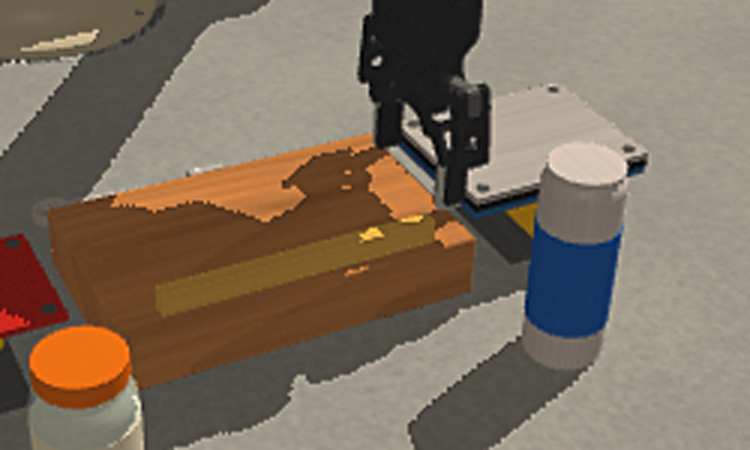

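The stack sits on the stand, straight, about y = 0.217 and clear of the block. Now I'll back the arm off.

Emit:
move_arm(series="-0.5 0 0 0 1;-2 0 0 0 1;-5 0 0 0 1;-5 0 -4 0 1;-6 0 -9 0 1;-10 0 -14 0 1;-15 0 -14 0 1;-15 0 -14 0 1")

```text
time_s: 24.78
position: [0.5151, -0.022, 0.1897]
tool_rot: [[0.005, 1.0, 0.001], [1.0, -0.005, -0.001], [-0.001, 0.001, -1.0]]
ft_force: [0.6, 1.2, 0.7]
grip_width: 0.0851
gripper_force: 0.0
```

```bash
python3 - <<'E'
from h import *
a=cv2.resize(rect('side',.0765,x0=.44,y0=.08,y1=.34),None,fx=3,fy=1.45)
b=optics.get_image('scene')['pixels'][120:270,150:410]
cv2.imwrite('pics/f.png',np.vstack([a,cv2.resize(b,(780,330))]))
for t in('wet_cover','aerosol','tin','top_plate'):print(t,[np.round(x['point'],3) for c in('side','scene') for x in spotter.mark_of(t,c)[:1]])
E
```

```text
wet_cover [array([ 0.52 , -0.21 ,  0.059]), array([ 0.518, -0.213,  0.06 ])]
aerosol [array([ 0.669,  0.167, -0.003]), array([0.665, 0.162, 0.001])]
tin [array([ 0.643, -0.17 , -0.001]), array([ 0.644, -0.166,  0.001])]
top_plate [array([0.522, 0.219, 0.071]), array([0.518, 0.221, 0.071])]
```

View pics/f.png

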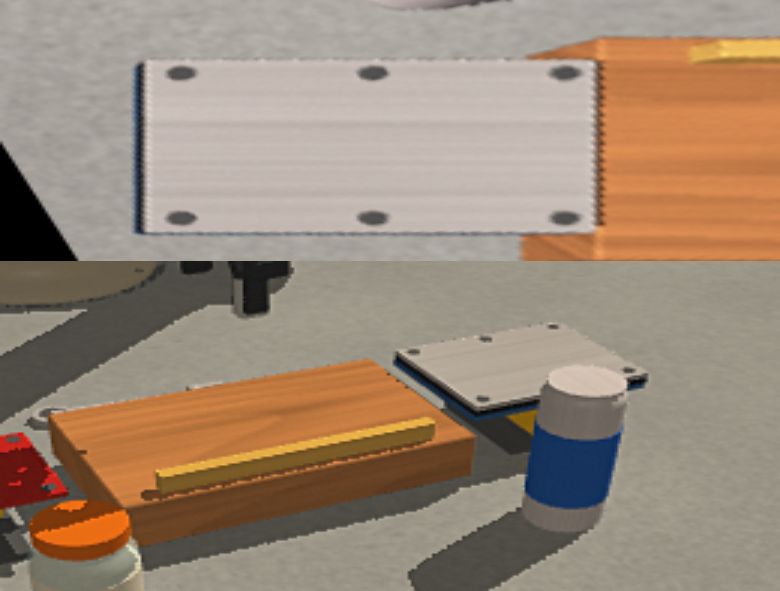

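The stack is flush, level and centred on the free stand, with a clear gap to the block. The other things haven't moved.

```bash
python3 -c "
from rig import order
print(order.close_job())"
```

```text
the job is handed in; nothing more can be done
None
```

The three plates were tapped flush and slid onto the yellow stand, where they balance level, centred to within about 2 mm and clear of the block. The cover, can and tin measured unmoved and the arm never went near the spanner; the job is handed in at about 25 s, with no verdict returned.

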